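Stop the hot-plate stirrer rocking with a wedge

TASK

The grey hot-plate stirrer rocks because one of its feet, at the far left corner as the robot sees it, does not reach the bench. Press down on its top over that foot to feel it rock and let it come back, then push the wooden wedge along the bench, thin end first, under that foot until it is snug and the stirrer no longer rocks, without picking anything up, shoving the stirrer along or disturbing the other things. Press down firmly on the same corner again to prove that it stays level, and finish while holding that press.

Things in the scene. Friction and masses are not known exactly. Their poses are not given: they have to be found in the camera images.
- stirrer: Loose grey hot-plate stirrer, 2.5 to 3.6 kg: flat-topped housing 200 (x) by 260 (y) mm, from 18 to 73 mm above the bench, round white plate (132 mm wide, 6 mm high, centred at x 10, y -35 mm) on it, two black knobs on its -x face. Four rubber feet, 22 mm across, at x +-75, y +-105 mm. Origin: centre of its underside at the level of the feet, on the bench; z up. Stands level on three feet.
- corner_top (a point): Spot to press: on the flat housing top right above the short foot, 73 mm above the bench, 25 mm from both edges. Pressing here with about 5 to 10 N tips the stirrer 2.5 to 4.5 degrees, until the short foot lands; let go, it comes back. The proving press must be harder than that: 12 to 20 N.
- foot_spot (a point): Point at bench level right below the middle of the short foot, which is at x +75, y +105 mm of the stirrer and ends 6 to 9.5 mm above the bench (how much is unknown) while the stirrer is level. If the wedge is driven too hard the foot is raised and the stirrer rocks the other way.
- wedge: Loose light-wood wedge, 60 g, lying flat, 130 mm long (x), 42 mm wide (y). Origin: centre of its underside; x points to the thin end. Height 14 mm at the upright back face (x -65 mm), falling evenly to 1 mm at the thin end (x +65 mm). Lies left of the stirrer, thin end roughly towards the short foot. Friction of wood, rubber and bench is 0.5 to 0.7: it stays where it is left.
- wedge_tip (a point): Middle of the wedge's thin end, at bench level.
- wedge_back (a point): Place to push: middle of the wedge's upright back face, 7 mm above the bench. Sliding free the wedge takes under 1 N; once it bears on the foot the push rises to over 5 N within a few mm; a wedge pushed with 15 N or more may shove or lift the stirrer.
- beaker: Bystander: glass beaker, 60 mm across, 85 mm high, on the robot's side of the wedge. Origin: centre of its underside.
- jar: Bystander: amber jar, 56 mm across, 75 mm high, beyond the stirrer. Origin: centre of its underside.
- spatula: Bystander: spatula lying flat, 190 mm long, beyond the wedge. Origin: its middle, on the bench; it lies along its x.
- plate: Bystander: flat aluminium plate 70 x 45 x 5 mm, not to be used. Origin: centre of its underside.
- wash_bottle: Bystander: white bottle, 64 mm across, 170 mm high, on the right. Origin: centre of its underside.
- weight: Bystander: brass cylinder, 36 mm across, 45 mm high, on the right. Origin: centre of its underside.
There are look-alikes about, which are no part of the job. Leave any blue or yellow look-alike of the wedge alone.

How it is judged:
On the way, in this order (a step that is already met when the one before it is completed fails the run):
1. the corner over the short foot is pressed and the stirrer rocks onto that foot (tilts over 1.7 degrees) (contact force between the fingers and stirrer above 0.5 N and horizontal distance between the grasp point and corner_top below 0.035 m and angle between stirrer's own z axis and vertical above 0.03 rad and contact force between wedge and stirrer below 0.01 N), for 0.05 s.
2. let go, with the wedge under the short foot and the stirrer level (contact force between the fingers and stirrer below 0.1 N and angle between stirrer's own z axis and vertical below 0.012 rad and x of foot_spot in the frame of wedge between -0.065 and 0.052 m and y of foot_spot in the frame of wedge between -0.024 and 0.024 m), for 0.2 s.
At the end, for the whole second after the job is handed in: The fingers press with over 9 N on the stirrer's top within 35 mm of corner_top; it is at rest within 0.7 degrees of level; the wedge lies flat and still with the middle of the short foot over it (within 24 mm of its centre line), carries over 1 N, and is not touched by the fingers (contact force between the fingers and stirrer above 9 N and horizontal distance between the grasp point and corner_top below 0.035 m and angle between stirrer's own z axis and vertical below 0.012 rad and contact force between wedge and stirrer above 1 N and contact force between the fingers and wedge below 0.1 N and angular speed of stirrer below 0.05 rad/s and linear speed of wedge below 0.01 m/s and angle between wedge's own z axis and vertical below 0.03 rad and x of foot_spot in the frame of wedge between -0.065 and 0.052 m and y of foot_spot in the frame of wedge between -0.024 and 0.024 m); the arm keeps its last pose, push and grip.
It fails at once if the stirrer is shoved more than 25 mm along the bench or lifted (distance of stirrer from where it was at the start of the episode above 0.025 m or height (world z) of stirrer above 0.012 m).
It fails at once if the wedge is lifted off the bench (height (world z) of wedge above 0.012 m).
It fails at once if the stirrer is tipped over 8 degrees (angle between stirrer's own z axis and vertical above 0.14 rad).
It fails at once if a bystander is moved more than 25 mm or knocked over (distance of any of beaker, jar, spatula, plate, wash_bottle, weight from where it was at the start of the episode above 0.025 m or angle between any of beaker, jar, spatula, plate, wash_bottle, weight's own z axis and vertical above 0.5 rad).
It also fails if it takes over 69 s, if anything falls off the work surface, if the arm or the gripper's body presses on something with over 40 N, if the wrist force passes 120 N, or if a joint passes its speed limit or range.

ROBOT

A 7-joint arm with a two-finger parallel gripper is mounted at the origin on the work surface. World frame = base frame: x ahead of the robot, y to its left, z up, the work surface at z = 0. Lengths are in m, angles in rad, forces in N, time in s.
With the tool pointing down it reaches from about 0.4 to 0.925 m from the base axis. Payload 4.1 kg.
Tool frame: the origin (TCP) lies at the very end of the fingers, on their centre line; the grasp point (between the pads) lies 19 mm behind it (ctrl.grip_point_offset is the distance from the TCP to the grasp point, in m); z points along the fingers, y is the line along which they close (so a half turn about z gives the same grasp; the last joint's range is limited). The gripper opens to 85 mm and grips with 20 to 120 N. Pads are 22 mm wide; open, the fingers measure 114 mm over their backs; the gripper's body (76 mm by 85 mm) begins 54 mm behind the grasp point. The pads swing forward as they close: fully open they stand 13 mm farther back than shut.
Start: joints at [-1.393, 0.398, 0.045, 1.537, -0.019, 1.207, -0.051], TCP at [0.178, 0.625, 0.231] pointing down, gripper open.
Joint ranges: [-2.82, 2.82], [-0.49, 2.23], [-1.37, 1.46], [0, 2.46], [-1.36, 4.5], [0.23, 2], [-2.94, 2.94]. Speed limits (rad/s): [2.57, 2.57, 3.14, 3.14, 3.14, 3.14, 3.14].

INTERFACE

Orientations are given as a unit quaternion [w, x, y, z].
In Python, from cell import ctrl gives the robot as it stands.
- The arm moves only by the shell command python3 -m handwheel 'ROWS' [FORCE]. ROWS is JSON, a list of rows, each a list of 3 entries, a list of its own where there are three numbers: the turn, a rotation vector about the tool's x, y, z in rad, then the shift along the tool's x, y, z in cm, then the closure, from -1 (fully open) to 1 (shut). In form: [[[wx, wy, wz], [dx, dy, dz], jaw], ...]. A call has 1 to 8 rows; each row shifts and turns the commanded pose from where the row before left it, along the tool's axes as they then stand; what a row does not reach is not made up. A row lasts 1/8 s, in which the tool goes at most 62.5 mm and 10.7 degrees, less where a joint would pass 70% of its speed; a pose out of reach is approached as far as the arm can. A call with a gripper value outside its range is refused whole. The fingers move at their own pace and stop on an object; FORCE is the grip in N (left out, the last holds). Time passes only in rows, so rows that do not move let the fingers close. It gives the time, the measured TCP pose, the force, the opening and the grip force at its end, in the units of the state.
- ctrl.state(): the state, without advancing time (a new reading comes with each control period).
- ctrl.get_image(name): name is "scene" or "top" or "wrist"; returns the picture (420x560x3 uint8, red, green, blue); there is no depth.
- ctrl.camera_model(name): a dict with "fx", "fy", "cx", "cy" (pixels), "R" (3x3) and "t" (3): a world point X has camera coordinates R X + t; the wrist camera has in their place "tool_from_camera" (4x4, takes a point from camera to tool coordinates, whose origin is the TCP and whose axes are the flange's). Camera axes: x right, y down, z forward; pixel columns grow to the right and rows downward; lengths in m; the calibration is good to about 2 mm. A picture is of the moment at which its call begins: read the wrist's pose just before it. camera_model takes no time and is no camera call.
- ctrl.hand_in(): hands the job in; it is judged then, once.
The state is a dict: "t": time; "joint_positions": joint angles; "joint_vel": joint speeds; "joint_torque": joint torques, N m; "position": TCP position; "orientation": TCP orientation; "ft_force": force on the tool from outside, world axes, zero at the start; "torque": the same for the moment, N m; "gripper_width": finger opening in m; "grasp_force": force on a finger pad.
Only numpy, scipy, OpenCV 4.12 (cv2) and the standard library are available. Lean on these libraries where they do the work, as an engineer would, in place of code of your own. Each camera call takes 0.05 s, during which the arm holds its last target. There are 200 camera calls.

## Working session

There is one attempt and no reset: what is moved stays moved. The work goes in short steps, Python scripts to look and compute and a shell command to move; the robot and the scene stay as the last step left them, time stands still between calls to the robot, and variables do not carry over. Pictures are saved under pics/ and viewed, at most 10 in all, crops included, and the job is handed in when it is done.

```bash
mkdir -p pics; ls
python3 - <<'E'
from cell import ctrl
import cv2
s=ctrl.state(); print({k:s[k] for k in("t","position","orientation","ft_force","gripper_width")})
for n in("scene","top"):
    im=ctrl.get_image(n); cv2.imwrite(f"pics/{n}0.png",im[:,:,::-1]); m=ctrl.camera_model(n); print(n,m)
print(ctrl.camera_model("wrist"))
E
```

```text
pics
{'t': 0.0, 'position': array([0.17742198, 0.62465044, 0.23025989]), 'orientation': array([-7.31452931e-05,  1.37877752e-01,  9.90448772e-01, -9.74542567e-04]), 'ft_force': array([-0.12991038,  0.74371159,  0.55911337]), 'gripper_width': 0.08538783097816297}
scene {'fx': 432.9142290480251, 'fy': 432.9142290480251, 'cx': 277.47854605039385, 'cy': 209.6089849545774, 'R': array([[ 0.84970513,  0.52694916, -0.01804943],
       [ 0.33499077, -0.56597476, -0.75329527],
       [-0.40716383,  0.63403246, -0.65743476]]), 't': array([-0.43568324, -0.13249128,  1.32321388])}
top {'fx': 386.4718935002194, 'fy': 386.4718935002194, 'cx': 278.2303835935925, 'cy': 207.4466205254615, 'R': array([[ 0.01093698, -0.99976997,  0.01844944],
       [-0.99762517, -0.01216457, -0.06779414],
       [ 0.06800297, -0.01766416, -0.99752873]]), 't': array([-0.04652087,  0.54000669,  0.96994329])}
{'fx': 302.71903355419863, 'fy': 302.71903355419863, 'cx': 281.70305175918486, 'cy': 204.78078056957403, 'tool_from_camera': array([[-1.15112840e-03, -9.49635184e-01, -3.13355537e-01,
         8.02859507e-02],
       [ 9.99999337e-01, -1.10016825e-03, -3.39451985e-04,
         8.50609140e-04],
       [-2.23882660e-05, -3.13355720e-01,  9.49635821e-01,
        -1.42655347e-01],
       [ 0.00000000e+00,  0.00000000e+00,  0.00000000e+00,
         1.00000000e+00]])}
```

View pics/scene0.png

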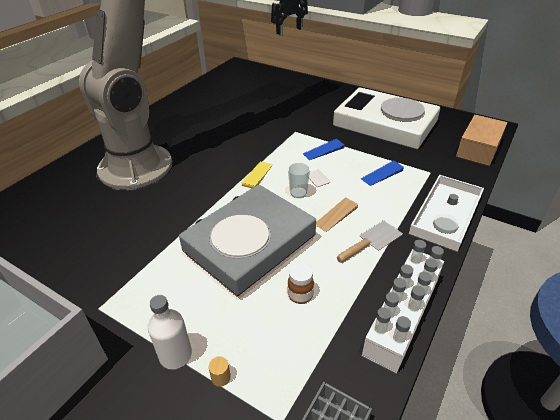

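View pics/top0.png

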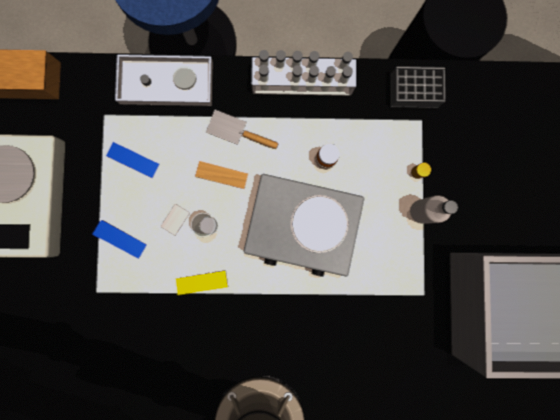

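The top view shows the grey stirrer with its far-left corner at (262,177). Things that could pass for the wedge are the wood one (221,175), blue ones (133,160) and (120,240), a yellow one (202,283), and the spatula handle (260,139). I choose the wood one at (221,175) and check it in a close crop.

```bash
cat > h.py <<'E'
import numpy as np, cv2
from cell import ctrl
def plane(n,uv,z):
    m=ctrl.camera_model(n);R,t=np.array(m["R"]),np.array(m["t"])
    d=R.T@np.array([(uv[0]-m["cx"])/m["fx"],(uv[1]-m["cy"])/m["fy"],1]);c=-R.T@t
    return c+d*(z-c[2])/d[2]
def tri(obs):
    A=[];b=[]
    for n,uv in obs:
        c=plane(n,uv,0);m=ctrl.camera_model(n);o=-np.array(m["R"]).T@m["t"];d=(c-o)/np.linalg.norm(c-o)
        P=np.eye(3)-np.outer(d,d);A.append(P);b.append(P@o)
    return np.linalg.lstsq(np.vstack(A),np.hstack(b),rcond=None)[0]
def proj(n,X):
    m=ctrl.camera_model(n);p=np.array(m["R"])@X+m["t"];return np.array([m["fx"]*p[0]/p[2]+m["cx"],m["fy"]*p[1]/p[2]+m["cy"]])
E
python3 - <<'E'
import cv2,numpy as np
a=cv2.imread("pics/top0.png")[120:285,160:370]; b=cv2.imread("pics/scene0.png")[165:300,170:380]
a=cv2.resize(a,None,fx=3.8,fy=3.6,interpolation=cv2.INTER_CUBIC)
cv2.imwrite("pics/ct.png",a)
cv2.imwrite("pics/cs.png",cv2.resize(b,None,fx=3.8,fy=4,interpolation=cv2.INTER_CUBIC))
E
```

```text
(no output)
```

View pics/ct.png

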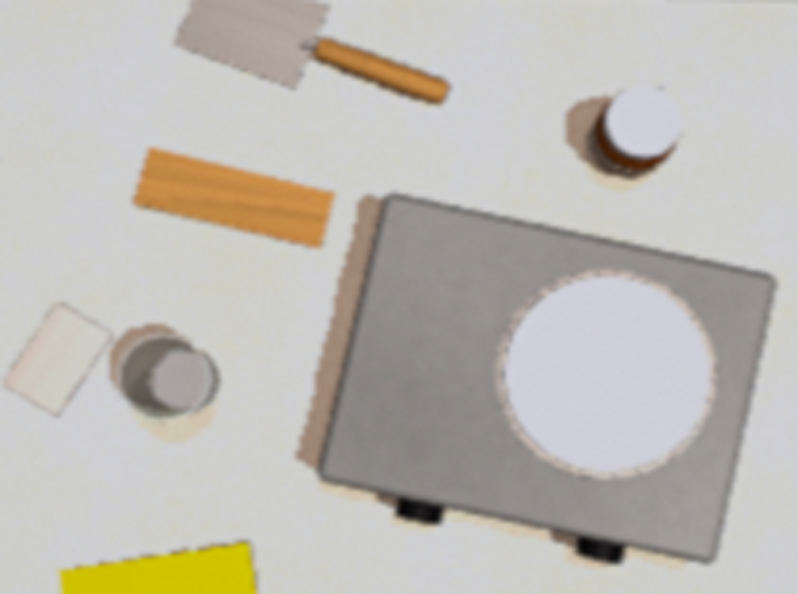

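View pics/cs.png

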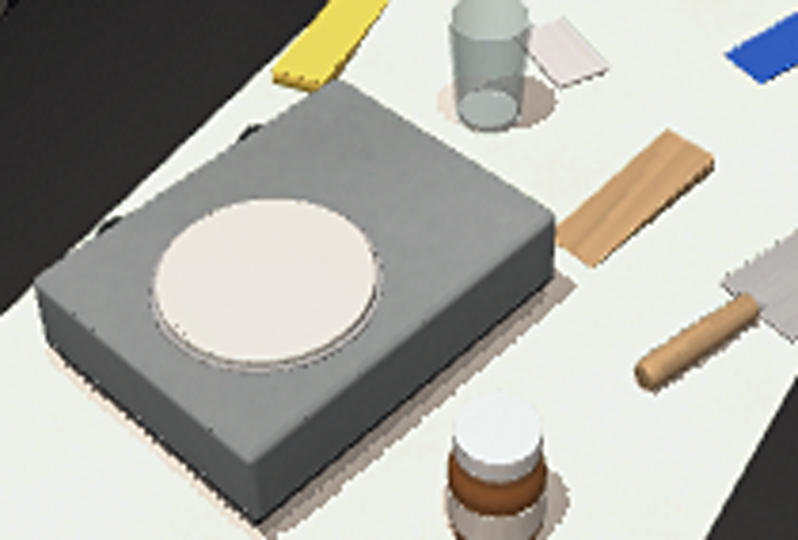

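The crops confirm it: the wood wedge is flat with its thin end to the right, towards the stirrer. In the top crop its back corners are (148,149) and (135,206), and its thin-end corners are (333,192) and (322,247). The stirrer top corners are (387,194), (776,277), (714,562) and (320,480).

Run:
```python
from h import *
np.set_printoptions(precision=4,suppress=True)
T=lambda u,v:(160+(u+.5)/3.8-.5,120+(v+.5)/3.6-.5)
S=lambda u,v:(170+(u+.5)/3.8-.5,165+(v+.5)/4-.5)
st=[(387,194),(776,277),(714,562),(320,480)]; ss=[(555,214),(255,462),(37,283),(337,79)]
P=[]
for a,b in zip(st,ss):
    print("stirrer tri",tri([("top",T(*a)),("scene",S(*b))]),"plane top",plane("top",T(*a),.073),"scene",plane("scene",S(*b),.073)); P.append((plane("top",T(*a),.073)+plane("scene",S(*b),.073))/2)
P=np.array(P);print("sizes",np.linalg.norm(P-np.roll(P,-1,0),axis=1))
# rigid fit; corners local: far-left (+.1,+.13), far-right(+.1,-.13), (-.1,-.13), (-.1,.13)
L=np.array([[.1,.13],[.1,-.13],[-.1,-.13],[-.1,.13]]);c=P[:,:2].mean(0);H=L.T@(P[:,:2]-c)
th=np.arctan2(H[0,1]-H[1,0],H[0,0]+H[1,1]);R=np.array([[np.cos(th),-np.sin(th)],[np.sin(th),np.cos(th)]])
print("c",c,"yaw",th,"res",P[:,:2]-c-L@R.T); F=c+R@[.075,.105];print("corner_top/foot",F)
w=[(148,149),(135,206),(333,192),(322,247)];z=[.014,.014,.001,.001]
Wt=np.array([plane("top",T(*a),h) for a,h in zip(w,z)])
ws=[(714,162),(668,131),(595,265),(556,234)]
for h,b in zip(z,ws): print("scene wedge",plane("scene",S(*b),h))
print(Wt);back=Wt[:2].mean(0);tip=Wt[2:].mean(0);d=(tip-back)[:2];print("back",back,"tip",tip,"len",np.linalg.norm(d),"dir",d/np.linalg.norm(d),"yaw",np.arctan2(d[1],d[0]))
for a,b in zip(w,[ws[0],ws[1],ws[2],ws[3]]): print("tri",tri([("top",T(*a)),("scene",S(*b))]))
u=d/np.linalg.norm(d);r=F-tip[:2];print("foot along",r@u,"lateral",u[0]*r[1]-u[1]*r[0])
```

```text
stirrer tri [0.6193 0.0024 0.0709] plane top [0.6189 0.0023 0.073 ] scene [0.6203 0.0003 0.073 ]
stirrer tri [ 0.5673 -0.2472  0.0697] plane top [ 0.5658 -0.2473  0.073 ] scene [ 0.5703 -0.2485  0.073 ]
stirrer tri [ 0.3755 -0.2071  0.0682] plane top [ 0.3748 -0.2072  0.073 ] scene [ 0.381  -0.2096  0.073 ]
stirrer tri [0.4274 0.0428 0.0694] plane top [0.4266 0.0418 0.073 ] scene [0.4311 0.0397 0.073 ]
sizes [0.2545 0.1943 0.2543 0.1949]
c [ 0.4986 -0.1035] yaw -0.20334222063669938 res [[-0.0032 -0.0023]
 [-0.0022  0.0032]
 [ 0.0035  0.0023]
 [ 0.0019 -0.0032]]
corner_top/foot [ 0.5933 -0.0158]
scene wedge [0.6628 0.1606 0.014 ]
scene wedge [0.6216 0.1737 0.014 ]
scene wedge [0.6308 0.0431 0.001 ]
scene wedge [0.5951 0.0553 0.001 ]
[[0.6584 0.1666 0.014 ]
 [0.6171 0.1744 0.014 ]
 [0.6311 0.0414 0.001 ]
 [0.5908 0.0483 0.001 ]]
back [0.6378 0.1705 0.014 ] tip [0.611  0.0449 0.001 ] len 0.12845569527646497 dir [-0.2087 -0.978 ] yaw -1.7810132075252902
tri [0.66   0.1681 0.0071]
tri [0.619  0.1759 0.0109]
tri [0.6312 0.0415 0.0024]
tri [0.5936 0.0501 0.0038]
foot along 0.06308406591969036 lateral -0.004668659672655142
```

Measurements agree: top-corner heights come out at 69–71 mm against 73, sizes match within 6 mm, and wedge length is 128 mm against 130. The wedge already points at the foot, with 63 mm tip to foot and about 5 mm lateral offset. I'll move over the corner first with the fingers shut.

```bash
cat > go.py <<'E'
import sys,numpy as np
from scipy.spatial.transform import Rotation as Ro
from cell import ctrl
# usage: go.py x y z  -> remaining shift in tool axes, cm
s=ctrl.state();q=s["orientation"];R=Ro.from_quat([q[1],q[2],q[3],q[0]])
np.set_printoptions(precision=4,suppress=True)
print("t",round(s["t"],2),"pos",s["position"],"f",s["ft_force"],"w",round(s["gripper_width"],4))
print("tool x,y,z in world\n",R.as_matrix().T)
if len(sys.argv)>3:
    print("shift cm",100*R.inv().apply(np.array(sys.argv[1:4],float)-s["position"]))
E
python3 -m handwheel '[[[0,0,-0.066],[0,0,0],1]]' 40; python3 go.py 0.593 -0.016 0.13
```

```text
t: 0.22
position: [0.1775, 0.6249, 0.2306]
orientation: [-0.0, 0.104, 0.995, -0.001]
ft_force: [-0.1, -0.2, 0.4]
gripper_width: 0.0697
grasp_force: 0.0
t 0.23 pos [0.1775 0.6249 0.2306] f [-0.1411 -0.2087  0.3654] w 0.0697
tool x,y,z in world
 [[-0.9783  0.2074 -0.0001]
 [ 0.2074  0.9783 -0.0013]
 [-0.0002 -0.0013 -1.    ]]
shift cm [-53.9385 -54.0645  10.1346]
```

```bash
python3 -m handwheel '[[[0,0,0],[-4,-4,0],1],[[0,0,0],[-4,-4,0],1],[[0,0,0],[-4,-4,0],1],[[0,0,0],[-4,-4,0],1],[[0,0,0],[-4,-4,0],1],[[0,0,0],[-4,-4,0],1],[[0,0,0],[-4,-4,0],1]]';python3 -m handwheel '[[[0,0,0],[-4,-4,0],1],[[0,0,0],[-4,-4,0],1],[[0,0,0],[-4,-4,0],1],[[0,0,0],[-4,-4,0],1],[[0,0,0],[-4,-4,0],1],[[0,0,0],[0,0,0],1]]'; python3 go.py 0.593 -0.016 0.13
```

```text
t: 1.1
position: [0.3934, 0.2911, 0.2311]
orientation: [-0.0, 0.105, 0.994, 0.0]
ft_force: [0.5, 0.8, 0.1]
gripper_width: -0.0
grasp_force: 0.0
t: 1.85
position: [0.548, 0.0497, 0.2311]
orientation: [0.001, 0.11, 0.994, -0.002]
ft_force: [-1.3, 0.3, -0.7]
gripper_width: -0.0001
grasp_force: 0.0
t 1.85 pos [0.548  0.0497 0.2311] f [-1.3287  0.2948 -0.7007] w -0.0001
tool x,y,z in world
 [[-0.9759  0.2182 -0.0013]
 [ 0.2182  0.9759 -0.0029]
 [ 0.0007 -0.0031 -1.    ]]
shift cm [-5.8146 -5.3968 10.1383]
```

```bash
python3 -m handwheel '[[[0,0,0],[-3,-2.8,2.5],1],[[0,0,0],[-2.8,-2.6,2.5],1],[[0,0,0],[0,0,3],1],[[0,0,0],[0,0,2.5],1],[[0,0,0],[0,0,0],1]]' ; python3 go.py 0.593 -0.016 0.08
python3 - <<'E'
from h import *
im=ctrl.get_image("top"); cv2.imwrite("pics/top1.png",cv2.resize(im[100:285,150:370,::-1],None,fx=3.2,fy=3.2,interpolation=cv2.INTER_CUBIC))
E
```

```text
t: 2.48
position: [0.5898, -0.0082, 0.124]
orientation: [-0.003, 0.105, 0.995, -0.0]
ft_force: [0.2, 0.0, -0.3]
gripper_width: 0.0
grasp_force: 0.0
t 2.48 pos [ 0.5898 -0.0082  0.124 ] f [ 0.2475  0.0149 -0.2917] w 0.0
tool x,y,z in world
 [[-0.9781  0.208   0.0055]
 [ 0.208   0.9781 -0.001 ]
 [-0.0056  0.0002 -1.    ]]
shift cm [-0.5012 -0.6919  4.3975]
```

View pics/top1.png

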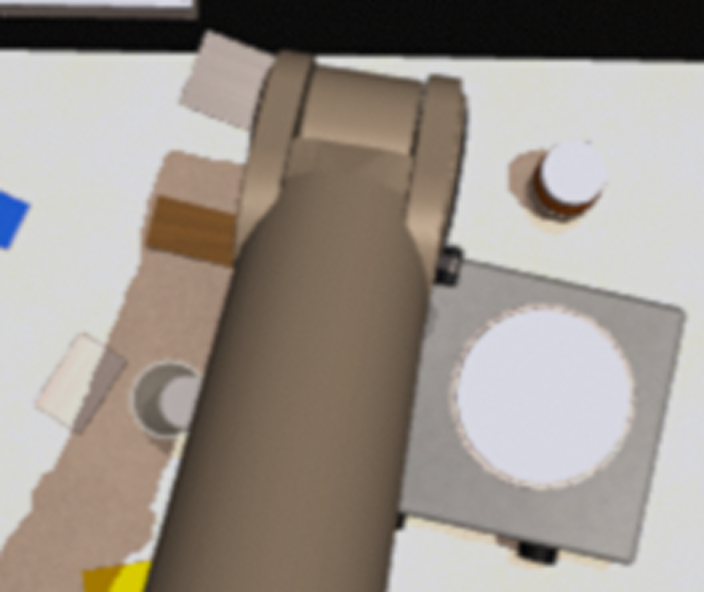

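The arm hides the corner from above, as expected, with nothing disturbed. I'll descend watching the force.

```bash
python3 -m handwheel '[[[0,0,0],[-0.4,-0.6,2],1],[[0,0,0],[0,0,1.6],1],[[0,0,0],[0,0,0.5],1],[[0,0,0],[0,0,0],1]]' ; python3 -m handwheel '[[[0,0,0],[0,0,0.4],1],[[0,0,0],[0,0,0.2],1],[[0,0,0],[0,0,0],1]]'; python3 go.py 0.593 -0.016 0.073
```

```text
t: 3.02
position: [0.5943, -0.016, 0.0848]
orientation: [-0.0, 0.105, 0.994, -0.0]
ft_force: [0.1, -0.0, 0.6]
gripper_width: 0.0
grasp_force: 0.0
t: 3.4
position: [0.5947, -0.0161, 0.0793]
orientation: [0.0, 0.105, 0.994, 0.0]
ft_force: [-0.1, -0.2, -0.3]
gripper_width: -0.0002
grasp_force: 0.0
t 3.4 pos [ 0.5947 -0.0161  0.0793] f [-0.0567 -0.1539 -0.3355] w -0.0002
tool x,y,z in world
 [[-0.9779  0.2092 -0.    ]
 [ 0.2092  0.9779  0.0001]
 [ 0.      0.0001 -1.    ]]
shift cm [ 0.1639 -0.0253  0.6303]
```

```bash
for i in 1 ; do python3 -m handwheel '[[[0,0,0],[0,0,0.4],1],[[0,0,0],[0,0,0.2],1],[[0,0,0],[0,0,0.2],1],[[0,0,0],[0,0,0],1]]'; python3 -m handwheel '[[[0,0,0],[0,0,0.2],1],[[0,0,0],[0,0,0.2],1],[[0,0,0],[0,0,0],1]]'; done | grep -E "pos|force"
```

```text
position: [0.5952, -0.0158, 0.0719]
ft_force: [-1.6, 0.9, 4.5]
grasp_force: 2.6
position: [0.5969, -0.0151, 0.0687]
ft_force: [0.3, 1.1, 7.1]
grasp_force: 3.4
```

```bash
for i in 1 ; do python3 -m handwheel '[[[0,0,0],[0,0,0.2],1],[[0,0,0],[0,0,0.1],1],[[0,0,0],[0,0,0],1]]'; python3 -m handwheel '[[[0,0,0],[0,0,0.1],1],[[0,0,0],[0,0,0.1],1],[[0,0,0],[0,0,0],1]]'; done | grep -E "pos|ft_force"
```

```text
position: [0.5976, -0.0148, 0.0673]
ft_force: [-1.2, 3.0, 14.7]
position: [0.5978, -0.0148, 0.0671]
ft_force: [-4.8, 3.6, 25.6]
```

The foot landed after about 6 mm of drop at the corner, with the force rising sharply, so the gap is about 6 mm. I'll release and go behind the wedge.

```bash
python3 -m handwheel '[[[0,0,0],[0,0,-0.4],1],[[0,0,0],[0,0,-0.4],1],[[0,0,0],[0,0,-0.5],1],[[0,0,0],[0,0,-3],1],[[0,0,0],[0,0,-4],1],[[0,0,0],[0,0,0],1]]'|grep -E "pos|ft_force"; python3 go.py 0.645 0.205 0.15
```

```text
position: [0.5971, -0.0166, 0.1483]
ft_force: [-0.6, -0.0, -0.5]
t 5.78 pos [ 0.5971 -0.0166  0.1483] f [-0.5978 -0.0219 -0.5027] w 0.0
tool x,y,z in world
 [[-0.9778  0.2095 -0.0064]
 [ 0.2095  0.9778  0.0017]
 [ 0.0066  0.0003 -1.    ]]
shift cm [-0.0446 22.6715 -0.1343]
```

```bash
python3 -m handwheel '[[[0,0,0],[0,5,0],1],[[0,0,0],[0,5,0],1],[[0,0,0],[0,5,0],1],[[0,0,0],[0,5,0],1],[[0,0,0],[0,3,0],1],[[0,0,0],[0,0,0],1],[[0,0,0],[0,0,0],1]]'|grep -E "pos|ft_force"; python3 go.py 0.647 0.211 0.015
python3 - <<'E'
from h import *
im=ctrl.get_image("wrist"); cv2.imwrite("pics/w1.png",im[:,:,::-1])
E
```

```text
position: [0.6423, 0.2069, 0.1443]
ft_force: [1.2, -1.2, 0.0]
t 6.65 pos [0.6423 0.2069 0.1443] f [ 1.178  -1.2121  0.0209] w 0.0003
tool x,y,z in world
 [[-0.9776  0.2105  0.0011]
 [ 0.2105  0.9776 -0.0022]
 [-0.0015 -0.0019 -1.    ]]
shift cm [-0.3893  0.5253 12.9248]
```

View pics/w1.png

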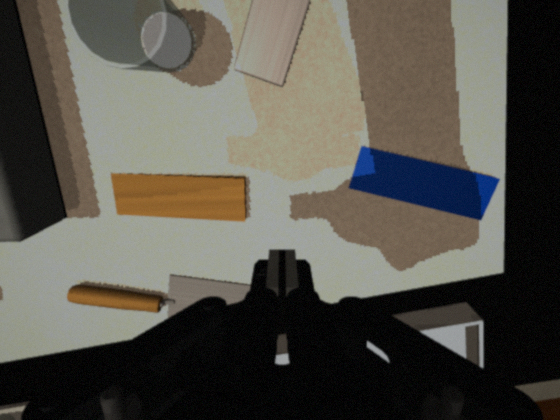

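The wrist view shows the wedge with its back edge at (246,177)–(246,220) and its thin end at (112,173)–(118,214). The fingertips are to the right of the back, the blue look-alike is at (425,183), and the way down is clear. I'll refine the wedge position from this view.

Run:
```python
from h import *
from scipy.spatial.transform import Rotation as Ro
np.set_printoptions(precision=4,suppress=True)
s=ctrl.state();q=s["orientation"];R=Ro.from_quat([q[1],q[2],q[3],q[0]]).as_matrix();m=ctrl.camera_model("wrist");T=m["tool_from_camera"]
def wp(u,v,z):
    d=R@T[:3,:3]@np.array([(u-m["cx"])/m["fx"],(v-m["cy"])/m["fy"],1]);c=R@T[:3,3]+s["position"];return c+d*(z-c[2])/d[2]
W=np.array([wp(246,177,.014),wp(246,220,.014),wp(112,173,.001),wp(118,214,.001)]);print(W)
b=W[:2].mean(0);t=W[2:].mean(0);u=(t-b)[:2];L=np.linalg.norm(u);u/=L;print("back",b,"tip",t,L,u)
F=np.array([.5933,-.0158]);r=F-t[:2];print("along",r@u,"lat",u[0]*r[1]-u[1]*r[0]); print("housing corner",wp(66,216,.018), wp(20,241,.018))
```

```text
[[0.6189 0.1782 0.014 ]
 [0.6601 0.1677 0.014 ]
 [0.5903 0.0508 0.001 ]
 [0.631  0.0406 0.001 ]]
back [0.6395 0.173  0.014 ] tip [0.6106 0.0457 0.001 ] 0.13049159397015372 [-0.2211 -0.9753]
along 0.06381219304055086 lat -0.0033190441177139065
housing corner [0.6185 0.0024 0.018 ] [ 0.6332 -0.0528  0.018 ]
```

```bash
python3 -m handwheel '[[[0,0,0],[-0.4,0.7,3],1],[[0,0,0],[0,0,4],1],[[0,0,0],[0,0,3],1],[[0,0,0],[0,0,2],1],[[0,0,0],[0,0,0],1],[[0,0,0],[0,0,0],1]]'|grep -E "pos|ft_force"; python3 go.py 0.648 0.213 0.005
```

```text
position: [0.6493, 0.2146, 0.0267]
ft_force: [-0.2, 0.4, 0.4]
t 7.45 pos [0.6493 0.2146 0.0267] f [-0.16    0.3731  0.3539] w -0.0002
tool x,y,z in world
 [[-0.9778  0.2098 -0.0021]
 [ 0.2098  0.9778  0.0011]
 [ 0.0023  0.0007 -1.    ]]
shift cm [ 0.1026 -0.1838  2.1705]
```

```bash
python3 -m handwheel '[[[0,0,0],[0.1,0,1.2],1],[[0,0,0],[0,0,0.8],1],[[0,0,0],[0,0,0],1],[[0,0,0],[0,0,0],1]]'|grep -E "pos|ft_force"; python3 -m handwheel '[[[0,0,0],[0,-0.8,0],1],[[0,0,0],[0,-0.8,0],1],[[0,0,0],[0,-0.8,0],1],[[0,0,0],[0,-0.8,0],1],[[0,0,0],[0,-0.8,0],1],[[0,0,0],[0,0,0],1]]'|grep -E "pos|ft_force";python3 go.py
```

```text
position: [0.6473, 0.215, 0.0054]
ft_force: [-1.2, 0.2, 0.5]
position: [0.6388, 0.1747, 0.0054]
ft_force: [0.1, -0.4, -0.0]
t 8.7 pos [0.6388 0.1747 0.0054] f [ 0.1156 -0.3539 -0.0162] w -0.0002
tool x,y,z in world
 [[-0.9776  0.2105 -0.0001]
 [ 0.2105  0.9776 -0.0004]
 [-0.     -0.0004 -1.    ]]
```

```bash
python3 -m handwheel '[[[0,0,0],[0,-0.8,0],1],[[0,0,0],[0,-0.8,0],1],[[0,0,0],[0,-0.8,0],1],[[0,0,0],[0,-0.8,0],1],[[0,0,0],[0,-0.8,0],1],[[0,0,0],[0,-0.8,0],1],[[0,0,0],[0,-0.8,0],1],[[0,0,0],[0,0,0],1]]'|grep -E "pos|ft_force";python3 go.py
python3 - <<'E'
from h import *
im=ctrl.get_image("wrist"); cv2.imwrite("pics/w2.png",im[:,:,::-1])
E
```

```text
position: [0.6269, 0.1198, 0.0053]
ft_force: [-0.3, -0.2, 0.5]
t 9.7 pos [0.6269 0.1198 0.0053] f [-0.2693 -0.1913  0.5043] w -0.0001
tool x,y,z in world
 [[-0.9776  0.2106  0.0001]
 [ 0.2106  0.9776 -0.0006]
 [-0.0002 -0.0006 -1.    ]]
```

View pics/w2.png

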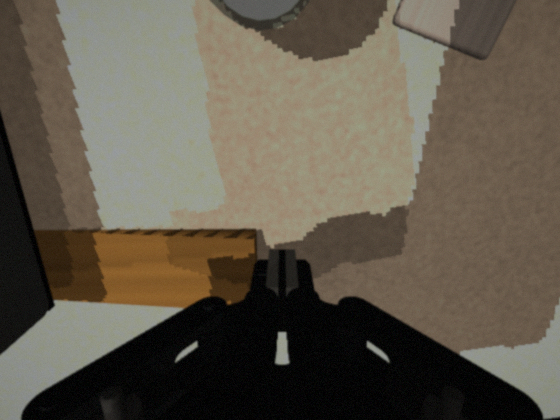

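The wedge is straight and its tip is just under the housing, with its back edge at u≈257 touching the finger. I'll push on, slowing near contact.

```bash
python3 -m handwheel '[[[0,0,0],[0,-0.7,0],1],[[0,0,0],[0,-0.7,0],1],[[0,0,0],[0,-0.7,0],1],[[0,0,0],[0,-0.7,0],1],[[0,0,0],[0,-0.4,0],1],[[0,0,0],[0,0,0],1]]'|grep -E "pos|ft_force";  python3 -m handwheel '[[[0,0,0],[0,-0.3,0],1],[[0,0,0],[0,-0.2,0],1],[[0,0,0],[0,-0.2,0],1],[[0,0,0],[0,0,0],1]]'|grep -E "pos|ft_force"
```

```text
position: [0.6204, 0.0892, 0.0053]
ft_force: [-0.2, -0.1, -0.9]
position: [0.6189, 0.083, 0.0053]
ft_force: [0.2, 0.2, 0.4]
```

```bash
for k in 1; do python3 -m handwheel '[[[0,0,0],[0,-0.2,0],1],[[0,0,0],[0,-0.2,0],1],[[0,0,0],[0,-0.2,0],1],[[0,0,0],[0,0,0],1]]';  python3 -m handwheel '[[[0,0,0],[0,-0.2,0],1],[[0,0,0],[0,-0.2,0],1],[[0,0,0],[0,0,0],1]]'; done|grep -E "pos|ft_force"
```

```text
position: [0.6184, 0.0802, 0.0054]
ft_force: [2.1, 6.6, -1.7]
position: [0.6181, 0.0793, 0.0055]
ft_force: [2.4, 10.3, -2.0]
```

The push rose to 10.5 N within a few mm, so the wedge is snug. I'll back off, lift and go to the corner.

```bash
python3 -m handwheel '[[[0,0,0],[0,0.5,0],1],[[0,0,0],[0,1,0],1],[[0,0,0],[0,2,0],1],[[0,0,0],[0,0,0],1],[[0,0,0],[0,0,-4],1],[[0,0,0],[0,0,-5],1],[[0,0,0],[0,0,-3],1],[[0,0,0],[0,0,0],1]]'|grep -E "pos|ft_force"; python3 go.py 0.594 -0.016 0.11
python3 - <<'E'
from h import *
im=ctrl.get_image("scene"); cv2.imwrite("pics/s2.png",cv2.resize(im[165:300,170:380,::-1],None,fx=3.8,fy=4,interpolation=cv2.INTER_CUBIC))
E
```

```text
position: [0.6262, 0.107, 0.1283]
ft_force: [-0.0, -0.6, -0.7]
t 12.88 pos [0.6262 0.107  0.1283] f [-0.0114 -0.5883 -0.7345] w -0.0003
tool x,y,z in world
 [[-0.9778  0.2097 -0.0052]
 [ 0.2097  0.9778  0.0021]
 [ 0.0056  0.0009 -1.    ]]
shift cm [  0.5744 -12.709    1.7955]
```

View pics/s2.png

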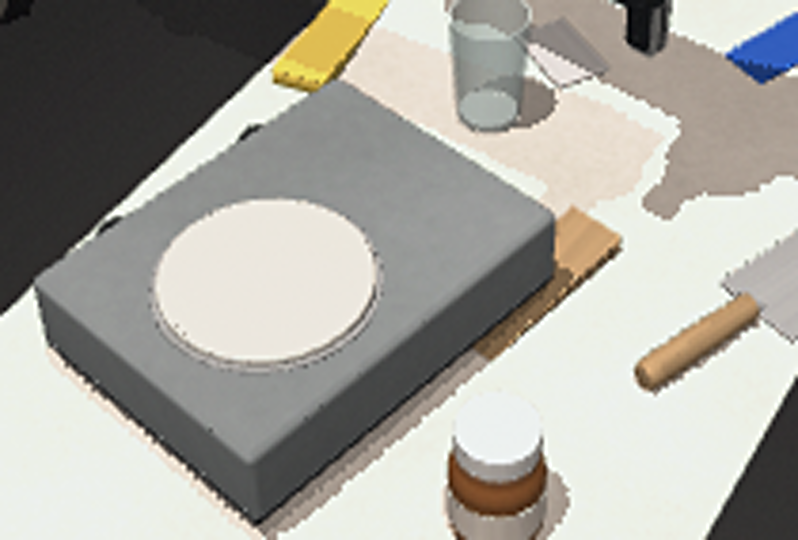

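The stirrer is where it was, with corners unchanged at (555,214) and (337,79). The wedge is under the far-left corner, its back at about (600,225), and it is flat. Now the proving press.

```bash
python3 -m handwheel '[[[0,0,0],[0.1,-4,0],1],[[0,0,0],[0.1,-4,0],1],[[0,0,0],[0.1,-3,0],1],[[0,0,0],[0,-1.5,1.5],1],[[0,0,0],[0,-0.2,1],1],[[0,0,0],[0,0,1],1],[[0,0,0],[0,0,0],1],[[0,0,0],[0,0,0],1]]'|grep -E "pos|ft_force"; python3 go.py 0.594 -0.016 0.073
```

```text
position: [0.5951, -0.0151, 0.0903]
ft_force: [0.3, -0.4, 1.0]
t 13.93 pos [ 0.5951 -0.0151  0.0903] f [ 0.2734 -0.4414  0.9666] w -0.0001
tool x,y,z in world
 [[-0.9782  0.2076 -0.0003]
 [ 0.2076  0.9782  0.0004]
 [ 0.0004  0.0003 -1.    ]]
shift cm [ 0.0897 -0.1126  1.7292]
```

```bash
(python3 -m handwheel '[[[0,0,0],[0,0,0.7],1],[[0,0,0],[0,0,0.6],1],[[0,0,0],[0,0,0.2],1],[[0,0,0],[0,0,0],1],[[0,0,0],[0,0,0],1]]';python3 -m handwheel '[[[0,0,0],[0,0,0.1],1],[[0,0,0],[0,0,0.1],1],[[0,0,0],[0,0,0],1]]'; python3 -m handwheel '[[[0,0,0],[0,0,0.1],1],[[0,0,0],[0,0,0],1]]')|grep -E "pos|ft_force"
```

```text
position: [0.5948, -0.0162, 0.0755]
ft_force: [0.4, 0.2, 0.2]
position: [0.5946, -0.0161, 0.0732]
ft_force: [-0.5, -0.4, 0.3]
position: [0.5947, -0.0161, 0.0731]
ft_force: [-2.1, -0.4, 5.6]
```

```bash
(python3 -m handwheel '[[[0,0,0],[0,0,0.1],1],[[0,0,0],[0,0,0],1],[[0,0,0],[0,0,0],1]]';python3 -m handwheel '[[[0,0,0],[0,0,0.05],1],[[0,0,0],[0,0,0],1],[[0,0,0],[0,0,0],1]]')|grep -E "pos|ft_force"
```

```text
position: [0.5947, -0.0161, 0.073]
ft_force: [-3.6, -0.1, 10.8]
position: [0.5948, -0.0161, 0.073]
ft_force: [-5.3, 0.5, 14.6]
```

The corner holds at 73.0 mm under 14.6 N, where it dropped 6 mm before. I'll settle, confirm and hand in.

```bash
(python3 -m handwheel '[[[0,0,0],[0,0,0.02],1],[[0,0,0],[0,0,0],1],[[0,0,0],[0,0,0],1],[[0,0,0],[0,0,0],1],[[0,0,0],[0,0,0],1],[[0,0,0],[0,0,0],1],[[0,0,0],[0,0,0],1],[[0,0,0],[0,0,0],1]]';python3 -m handwheel '[[[0,0,0],[0,0,0],1],[[0,0,0],[0,0,0],1],[[0,0,0],[0,0,0],1],[[0,0,0],[0,0,0],1]]')|grep -E "pos|ft_force"
```

```text
position: [0.5947, -0.0161, 0.073]
ft_force: [-5.7, -0.0, 15.9]
position: [0.5948, -0.0161, 0.073]
ft_force: [-6.1, 0.1, 16.1]
```

```bash
python3 -c "
from cell import ctrl
print(ctrl.hand_in())"
```

```text
the job is handed in; nothing more can be done
None
```

I handed the job in holding a steady 16 N press on the corner: it stayed at 73.0 mm, where it had sunk about 6 mm before the wedge went under the short foot; the hand-in returned no verdict.

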